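Pack the washed spice pots back into the round spice tin

ROBOT

A 6-joint arm with a two-finger parallel gripper is mounted at the origin on the work surface. World frame = base frame: x ahead of the robot, y to its left, z up, the work surface at z = 0. Lengths are in mm, angles in rad, forces in N, time in s.
With the tool pointing down it reaches from about 350 to 725 mm from the base axis. Payload 6 kg.
Tool frame: the origin (TCP) lies between the finger pads; the fingertips stand 14 mm ahead of it and the grasp point (between the pads) lies 5 mm behind it (manip.tip_extent is the distance from the TCP to the fingertips, in mm); z points along the fingers, y is the line along which they close (so a half turn about z gives the same grasp; the last joint's range is limited). The gripper opens to 85 mm and grips with 20 to 120 N. Pads are 22 mm wide; open, the fingers measure 114 mm over their backs; the gripper's body (76 mm by 85 mm) begins 54 mm behind the grasp point. The pads swing forward as they close: fully open they stand 13 mm farther back than shut.
Start: joints at [1.582, 0.04, 0.085, 0, -1.615, -0.334], TCP at [190.307, 568.995, 215.861] pointing down, gripper open.
Joint ranges: [-2.56, 2.56], [-1.29, 2.01], [-1.08, 1.49], [-3.29, 1.98], [-2.81, -0.18], [-2.99, 2.99]. Speed limits (rad/s): [2.57, 2.57, 3.01, 3.14, 3.14, 3.14].

INTERFACE

Orientations are given as a unit quaternion [x, y, z, w].
In Python, from cell import manip gives the robot as it stands. The module is installed in compiled form; this text tells all that it offers.
- The arm moves only by the tool move_arm, never from a script. Its argument "deltas" is a list of rows, each a list of 3 entries, a list of its own where there are three numbers: the finger opening in m, from 0 to 0.0854, then the shift along the world's x, y, z in m, then the turn about the world's z in rad. In form: [[claw, [x, y, z], spin], ...]. A call has 1 to 12 rows; each row is the pose to reach, as a shift and turn from the pose commanded when the call began; what a row does not reach only later rows make up. A row lasts 1/10 s, in which the tool goes at most 50 mm and 8.59 degrees, less where a joint would pass 70% of its speed; a pose out of reach is approached as far as the arm can. A call with a gripper value outside its range is refused whole. The fingers move at their own pace and stop on an object; "force" is the grip in N (left out, the last holds). Time passes only in rows, so rows that repeat a pose let the fingers close. It gives the time, the measured TCP pose, the force, the opening and the grip force at its end, in the units of the state.
- manip.read_state(): the state, without advancing time (a new reading comes with each control period).
- manip.get_image(name): name is "scene" or "top" or "wrist"; returns the picture (480x640x3 uint8, red, green, blue); there is no depth.
- manip.camera_model(name): a dict with "fx", "fy", "cx", "cy" (pixels), "position" and "attitude" of the camera in the world. Camera axes: x right, y up, looking along -z (the intrinsics and any distortion apply to the point x, -y, -z); pixel columns grow to the right and rows downward; lengths in mm; the calibration is good to about 2 mm. A picture is of the moment at which its call begins: read the wrist's pose just before it. camera_model takes no time and is no camera call; for the wrist camera it gives the pose at the moment of the call.
- manip.sign_off(): hands the job in; it is judged then, once.
The state is a dict: "clock": time; "qpos": joint angles; "joint_vel": joint speeds; "tau": joint torques, N m; "tool_pos": TCP position; "tool_rot": TCP orientation; "force": force on the tool from outside, world axes, zero at the start; "moment": the same for the moment, N m; "width": opening from 0.0 (shut) to 1.0 (fully open); "grasp_force": force on a finger pad.
Only numpy, scipy, OpenCV 4.12 (cv2) and the standard library are available. Lean on these libraries where they do the work, as an engineer would, in place of code of your own. Each camera call takes 0.05 s, during which the arm holds its last target. There are 200 camera calls.

TASK

Put the three washed spice pots from the dish rack's sloping drainer back into the round spice tin, so that all seven pots stand upright and flat on its floor, packed as a ring of six with the orange-knobbed pot in the middle; the black-knobbed pot that now stands near the middle has to move out into the ring. Set the pots down rather than dropping them, and leave the bowl, tumbler, tin lid, soap bottle and spoon where they are.

Things in the scene. Friction and masses are not known exactly. Their poses are not given: they have to be found in the camera images.
- pot_orange_knob (a point): steel spice pot, fixed lid, orange knob. 52 mm wide, foot tapering to 40 in the lowest 12; lid top at 32 mm; knob 18 mm wide, 32-60 mm up (keep finger tips above the lid). 0.1 kg. Point: on the axis in the knob, 50 mm above the underside; z along the axis, out of the knob. Starts on the drainer in a row of three (78 mm apart, any order), leaning 25 degrees, knob towards the robot.
- pot_a_knob (a point): steel spice pot, fixed lid, black knob. 52 mm wide, foot tapering to 40 in the lowest 12; lid top at 32 mm; knob 18 mm wide, 32-60 mm up (keep finger tips above the lid). 0.1 kg. Point: on the axis in the knob, 50 mm above the underside; z along the axis, out of the knob. Starts on the drainer in a row of three (78 mm apart, any order), leaning 25 degrees, knob towards the robot.
- pot_b_knob (a point): steel spice pot, fixed lid, black knob. 52 mm wide, foot tapering to 40 in the lowest 12; lid top at 32 mm; knob 18 mm wide, 32-60 mm up (keep finger tips above the lid). 0.1 kg. Point: on the axis in the knob, 50 mm above the underside; z along the axis, out of the knob. Starts on the drainer in a row of three (78 mm apart, any order), leaning 25 degrees, knob towards the robot.
- pot_c_knob (a point): steel spice pot, fixed lid, black knob. 52 mm wide, foot tapering to 40 in the lowest 12; lid top at 32 mm; knob 18 mm wide, 32-60 mm up (keep finger tips above the lid). 0.1 kg. Point: on the axis in the knob, 50 mm above the underside; z along the axis, out of the knob. Starts upright in the tin, near the middle, where the orange one belongs.
- pot_d_knob (a point): steel spice pot, fixed lid, black knob. 52 mm wide, foot tapering to 40 in the lowest 12; lid top at 32 mm; knob 18 mm wide, 32-60 mm up (keep finger tips above the lid). 0.1 kg. Point: on the axis in the knob, 50 mm above the underside; z along the axis, out of the knob. Starts in the tin's ring, properly placed; d, e, f at 0, 60, 180 degrees in the tin's frame.
- pot_e_knob (a point): steel spice pot, fixed lid, black knob. 52 mm wide, foot tapering to 40 in the lowest 12; lid top at 32 mm; knob 18 mm wide, 32-60 mm up (keep finger tips above the lid). 0.1 kg. Point: on the axis in the knob, 50 mm above the underside; z along the axis, out of the knob. Starts in the tin's ring, properly placed; d, e, f at 0, 60, 180 degrees in the tin's frame.
- pot_f_knob (a point): steel spice pot, fixed lid, black knob. 52 mm wide, foot tapering to 40 in the lowest 12; lid top at 32 mm; knob 18 mm wide, 32-60 mm up (keep finger tips above the lid). 0.1 kg. Point: on the axis in the knob, 50 mm above the underside; z along the axis, out of the knob. Starts in the tin's ring, properly placed; d, e, f at 0, 60, 180 degrees in the tin's frame.
- tin: open round steel tin, fixed: inside 166 mm wide, outside 174, floor 4 mm thick, rim 30 mm above the counter. Origin: centre of its underside; z up. Seven pots fit flat on the floor only as six round one (ring centres 55 mm from the centre, 60 degrees apart).
- rack: blue two-tier dish rack, fixed, 270 mm wide along y. Origin: on the counter under the front lip's middle; x into the rack. Drainer: from 22 mm up at x=0 rising 25 degrees to +x for 85 mm, lip 24 mm high at its low edge. Behind: plates on edge from x=78 to 268; upper tier from x=150, 233 to 290 mm up; clipped tea strainer at +y.
- bowl: loose ceramic bowl with blue flowers, 108 mm wide, 48 mm high, origin at the centre of its underside. Leave it alone.
- tumbler: loose steel tumbler, 68 mm wide, 85 mm high, origin at the centre of its underside. Leave it alone.
- tin_lid: loose round steel lid of the tin, lying on the counter, 180 mm wide, 16 mm high, origin at the centre of its underside. Leave it alone.
- soap: loose green bottle of dish soap, 60 mm wide, 170 mm high, origin at the centre of its underside. Leave it alone.
- spoon: loose spoon lying on the counter in front of the rack, about 200 mm long along its x, origin near its middle. Leave it alone.
Not all that is in view belongs to the job. Leave any purple look-alike of the part that bears pot_c_knob alone.

How it is judged (in metres and radians):
At the end, for the whole second after the job is handed in: All seven pots are at rest in the tin, flat on its floor (within 3 mm) and upright (within 0.08 rad); the orange-knobbed pot's axis is within 12 mm of the tin's centre and the six black-knobbed ones are 45 to 60 mm from it; all are released (z of pot_orange_knob in the frame of tin between 0.05 and 0.057 m and angle between each of pot_orange_knob, pot_a_knob, pot_b_knob, pot_c_knob, pot_d_knob, pot_e_knob, pot_f_knob's own z axis and vertical below 0.08 rad and horizontal distance between each of pot_orange_knob, pot_a_knob, pot_b_knob, pot_c_knob, pot_d_knob, pot_e_knob, pot_f_knob and tin below 0.06 m and linear speed of each of pot_orange, pot_a, pot_b, pot_c, pot_d, pot_e, pot_f below 0.02 m/s and horizontal distance between pot_orange_knob and tin below 0.012 m and z of pot_a_knob in the frame of tin between 0.05 and 0.057 m and horizontal distance between each of pot_a_knob, pot_b_knob, pot_c_knob, pot_d_knob, pot_e_knob, pot_f_knob and tin above 0.045 m and z of pot_b_knob in the frame of tin between 0.05 and 0.057 m and z of pot_c_knob in the frame of tin between 0.05 and 0.057 m and z of pot_d_knob in the frame of tin between 0.05 and 0.057 m and z of pot_e_knob in the frame of tin between 0.05 and 0.057 m and z of pot_f_knob in the frame of tin between 0.05 and 0.057 m); the robot touches nothing.
It fails at once if a bystander (bowl, tumbler, tin lid, soap bottle, spoon) is shifted by more than 30 mm (distance of any of bowl, tumbler, tin_lid, soap, spoon from where it was at the start of the episode above 0.03 m).
It fails at once if a pot is dropped or knocked: it moves faster than 0.7 m/s (a fall of 25 mm) while the fingers do not touch it ((linear speed of pot_orange above 0.7 m/s and contact force between the fingers and pot_orange below 0.01 N) or (linear speed of pot_a above 0.7 m/s and contact force between the fingers and pot_a below 0.01 N) or (linear speed of pot_b above 0.7 m/s and contact force between the fingers and pot_b below 0.01 N) or (linear speed of pot_c above 0.7 m/s and contact force between the fingers and pot_c below 0.01 N) or (linear speed of pot_d above 0.7 m/s and contact force between the fingers and pot_d below 0.01 N) or (linear speed of pot_e above 0.7 m/s and contact force between the fingers and pot_e below 0.01 N) or (linear speed of pot_f above 0.7 m/s and contact force between the fingers and pot_f below 0.01 N)).
It also fails if it takes over 72 s, if anything falls off the work surface, if the arm or the gripper's body presses on something with over 40 N, if the wrist force passes 120 N, or if a joint passes its speed limit or range.

## Working session

There is one attempt and no reset: what is moved stays moved. The work goes in short steps, Python scripts to look and compute and a tool call to move; the robot and the scene stay as the last step left them, time stands still between calls to the robot, and variables do not carry over. Pictures are saved under pics/ and viewed, at most 10 in all, crops included, and the job is handed in when it is done.

Besides the shell and the picture viewer there is one more tool, called after "Call:" as a command line: name --argument value ..., lists and objects as JSON in quotes. move_arm: Moves the arm, as the interface text tells. Its arguments: {"type":"object","properties":{"deltas":{"type":"array","items":{"type":"array"}},"force":{"type":"number"}},"required":["deltas"]}

```bash
mkdir -p pics; cat > h.py <<'E'
import numpy as np, cv2
from scipy.spatial.transform import Rotation as R
from cell import manip
def snap(name,fn,crop=None,scale=1):
    cm=manip.camera_model(name); im=manip.get_image(name)
    np.save('pics/'+fn+'.npy',im)
    import pickle; pickle.dump(cm,open('pics/'+fn+'.pkl','wb'))
    save(im,fn,crop,scale); return cm,im
def save(im,fn,crop=None,scale=1):
    if crop: x0,y0,x1,y1=crop; im=im[y0:y1,x0:x1]
    if scale!=1: im=cv2.resize(im,None,fx=scale,fy=scale,interpolation=cv2.INTER_CUBIC)
    cv2.imwrite('pics/'+fn+'.png',im[:,:,::-1])
def rot(cm):
    a=np.array(cm['attitude'],float)
    return a if a.shape==(3,3) else R.from_quat(a).as_matrix()
def ray(cm,u,v):
    d=np.array([(u-cm['cx'])/cm['fx'],-(v-cm['cy'])/cm['fy'],-1.])
    return np.array(cm['position']),rot(cm)@d
def atz(cm,u,v,z):
    p,d=ray(cm,u,v); return p+d*(z-p[2])/d[2]
def proj(cm,P):
    c=rot(cm).T@(np.array(P,float)-cm['position'])
    return cm['cx']+cm['fx']*c[0]/-c[2], cm['cy']-cm['fy']*c[1]/-c[2]
E
python3 - <<'E'
from h import *
for n in('scene','top','wrist'):
    cm,im=snap(n,n+'0'); print(n,cm)
print(manip.read_state())
E
```

```text
scene {'fx': 609.823631817696, 'fy': 609.823631817696, 'cx': 322.3439507822257, 'cy': 238.19937525064614, 'position': array([1441.07667898,  187.8338682 ,  822.07099528]), 'attitude': array([0.25745662, 0.3445853 , 0.7298656 , 0.53129395])}
top {'fx': 455.50600171814534, 'fy': 455.50600171814534, 'cx': 319.45390546285955, 'cy': 240.93949149202587, 'position': array([ 429.09388969,  -74.05102699, 1072.73851174]), 'attitude': array([-0.03428474,  0.03983832,  0.71112354, -0.70109969])}
wrist {'fx': 414.78474735921475, 'fy': 414.78474735921475, 'cx': 314.0868684287556, 'cy': 239.21084315504262, 'position': array([265.87243666, 543.69350762, 373.76926999]), 'attitude': array([ 0.09306279, -0.1281587 ,  0.80126208, -0.57696945])}
{'clock': 0.15, 'qpos': array([ 1.58169290e+00,  4.06823356e-02,  8.40503545e-02, -3.21078518e-04,
       -1.61550201e+00, -3.33715281e-01]), 'joint_vel': array([-0.00029357, -0.00147487,  0.00294126,  0.00056938, -0.00124585,
        0.00035887]), 'tau': array([-3.07658695e-03, -3.68610656e+01,  3.47694504e+01,  6.93622693e+00,
       -4.31847264e-03,  2.14039602e-06]), 'tool_pos': array([190.1975773 , 568.77038769, 215.11205838]), 'tool_rot': array([ 9.87002670e-01, -1.60702387e-01, -4.33344348e-05,  6.86425983e-04]), 'force': array([-0.00168216,  0.35104073,  0.77578786]), 'moment': array([ 0.03300161, -0.00558051,  0.0070528 ]), 'grasp_force': 0.0, 'width': 1.0053585048215037}
```

View pics/top0.png

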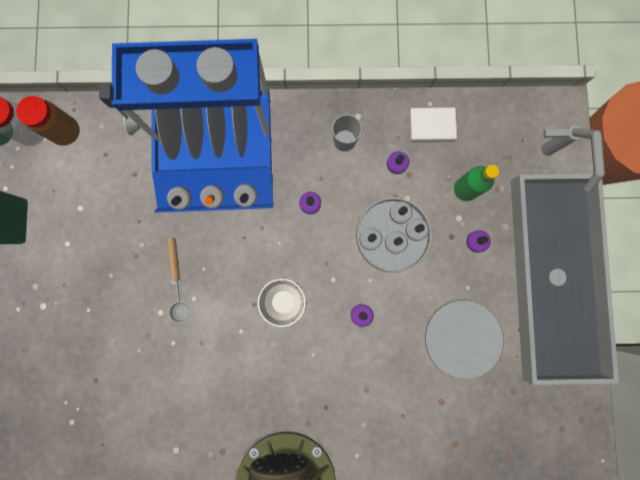

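View pics/scene0.png

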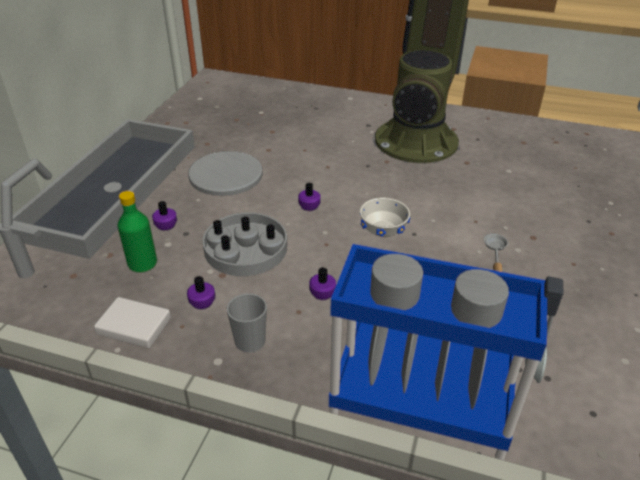

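Top view: the drainer row shows knobs at about (177,200) black, (210,200) orange and (245,196) black. The tin is at (394,235) with four black knobs. Purple look-alikes sit at (310,203), (398,161), (479,241) and (362,315). Both views agree. Next come enlarged crops.

```bash
python3 - <<'E'
from h import *
im=np.load('pics/top0.npy')
a=cv2.resize(im[190:280,350:440],(400,400),interpolation=cv2.INTER_CUBIC)
b=cv2.resize(im[165:225,145:285],(800,343),interpolation=cv2.INTER_CUBIC)
b=cv2.resize(im[170:220,150:280],(780,300),interpolation=cv2.INTER_CUBIC)
c=np.zeros((300,780,3),np.uint8)
a=cv2.resize(im[192:278,350:440],(314,300),interpolation=cv2.INTER_CUBIC)
s=np.load('pics/scene0.npy'); d=cv2.resize(s[200:285,190:300],(388,300),interpolation=cv2.INTER_CUBIC)
c[:, :314]=a; c[:,320:708]=d
save(np.vstack([b,c]),'comp0')
E
```

```text
(no output)
```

View pics/comp0.png

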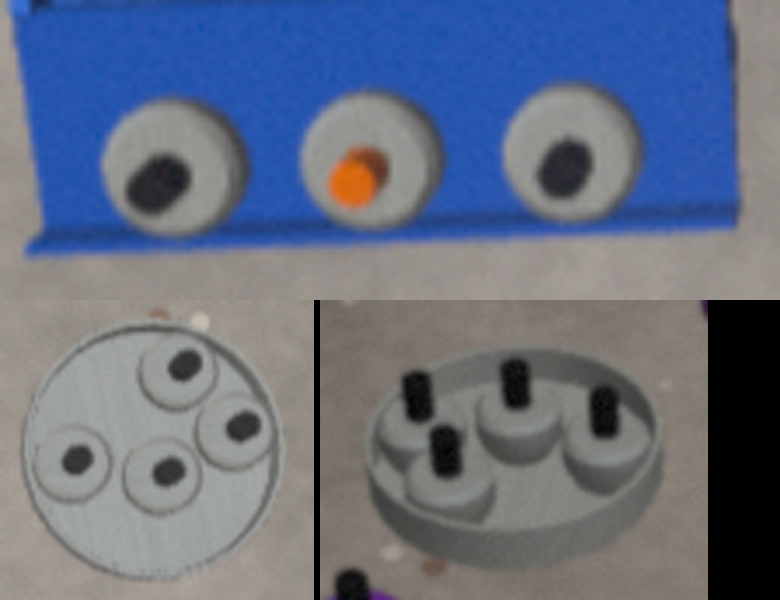

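```bash
python3 - <<'E'
from h import *
import pickle
cm=pickle.load(open('pics/top0.pkl','rb'))
f=lambda p:(350+p[0]/3.488,192+(p[1]-300)/3.488)
T=atz(cm,*f((153,449)),30); print('tin',T)
for n,p in dict(e=(177,371),d=(235,430),c=(162,476),f=(72,463)).items():
    P=atz(cm,*f(p),36); dd=(P-T)[:2]; print(n,P.round(1),np.hypot(*dd).round(1),np.degrees(np.arctan2(dd[1],dd[0])).round(1))
for n,p in dict(L=(148,192),O=(353,184),Rr=(561,178)).items():
    print(n,atz(cm,150+p[0]/6,170+p[1]/6,87).round(1))
for n,p in dict(L=(175,167),O=(371,160),Rr=(573,152)).items():
    print('lid',n,atz(cm,150+p[0]/6,170+p[1]/6,62).round(1))
print('rack front',atz(cm,150+28/6,170+250/6,40),atz(cm,150+737/6,170+224/6,40))
for n,p in dict(bowl=(282,303),tum=(347,125),lid=(464,339),soap=(475,184),p1=(310,203),p2=(398,161),p3=(479,241),p4=(362,315),sp=(179,312)).items(): print(n,atz(cm,*p,30).round(0))
E
```

```text
tin [ 550.85738129 -254.98580466   30.        ]
e [ 601.9 -271.5   36. ] 53.6 -17.9
d [ 562.  -308.4   36. ] 54.6 -78.2
c [ 532.2 -259.3   36. ] 19.1 -167.0
f [ 541.6 -200.4   36. ] 55.4 99.6
L [623.  233.4  87. ]
O [624.9 158.7  87. ]
Rr [626.2  82.8  87. ]
lid L [637.2 231.2  62. ]
lid O [639.  157.9  62. ]
lid Rr [641.   82.3  62. ]
rack front [610.33707596 293.29042626  40.        ] [616.79931817  22.93541595  40.        ]
bowl [398.   4.  30.]
tum [ 814. -152.   30.]
lid [ 312. -406.   30.]
soap [ 668. -449.   30.]
p1 [628. -62.  30.]
p2 [ 725. -270.   30.]
p3 [ 534. -451.   30.]
p4 [ 369. -177.   30.]
sp [382. 237.  30.]
```

Call:
move_arm --deltas '[[0.045, [0.37, -0.41, 0.03], -2.8], [0.045, [0.37, -0.41, 0.03], -2.8], [0.045, [0.37, -0.41, 0.03], -2.8], [0.045, [0.37, -0.41, 0.03], -2.8], [0.045, [0.37, -0.41, 0.03], -2.8], [0.045, [0.37, -0.41, 0.03], -2.8], [0.045, [0.37, -0.41, 0.03], -2.8], [0.045, [0.37, -0.41, 0.03], -2.8], [0.045, [0.37, -0.41, 0.03], -2.8], [0.045, [0.37, -0.41, 0.03], -2.8], [0.045, [0.37, -0.41, 0.03], -2.8], [0.045, [0.37, -0.41, 0.03], -2.8]]' --force 30

```text
clock: 1.35
tool_pos: [562.6, 154.6, 245.0]
tool_rot: [-0.482, 0.876, -0.0, -0.001]
force: [-1.3, 0.6, -0.4]
width: 0.527
grasp_force: 0.0
```

Call:
move_arm --deltas '[[0.045, [0, 0, 0], -0.99], [0.045, [0, 0, 0], -0.99], [0.045, [0, 0, 0], -0.99], [0.045, [0, 0, 0], -0.99], [0.045, [0, 0, 0], -0.99], [0.045, [0, 0, 0], -0.99], [0.045, [0, 0, 0], -0.99]]'

```text
clock: 2.05
tool_pos: [560.2, 159.0, 245.5]
tool_rot: [-0.012, 1.0, -0.0, -0.0]
force: [0.3, -0.3, -0.2]
width: 0.52
grasp_force: 0.0
```

```bash
python3 - <<'E'
from h import *
cm,im=snap('wrist','w1'); s=manip.read_state()
print(cm,s['tool_pos'],s['tool_rot'],s['qpos'],s['width'])
E
```

```text
{'fx': 414.78474735921475, 'fy': 414.78474735921475, 'cx': 314.0868684287556, 'cy': 239.21084315504262, 'position': array([479.56293832, 157.30373399, 404.29228622]), 'attitude': array([-0.1101907 , -0.11306575,  0.70645144,  0.6899279 ])} [560.17993914 159.00214415 245.47986196] [-1.02334408e-02  9.99947585e-01 -4.60359597e-05 -3.20386336e-04] [ 6.20580899e-01 -9.04547602e-04  9.70709387e-02 -2.93234836e-04
 -1.66934966e+00 -2.17093875e+00] 0.5274705783236474
```

View pics/w1.png

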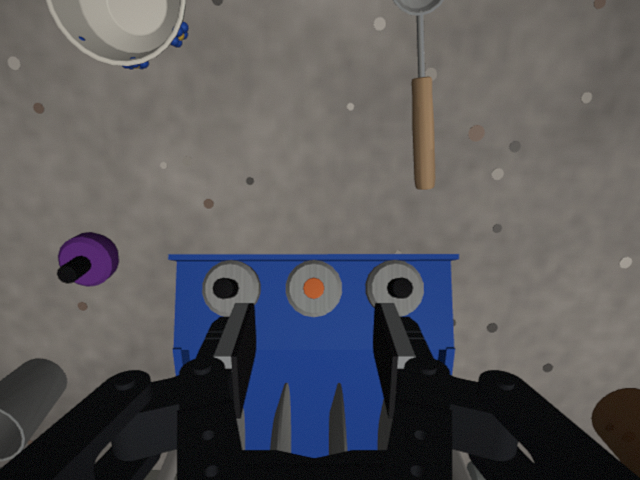

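Wrist view: three knobs, black at (225,288), orange at (314,289) and black at (400,288), seen nearly along their axes. The lid discs are at (231,290), (314,289) and (395,290). They are about 55 px wide and 82 px apart, which matches 78 mm spacing.

```bash
python3 - <<'E'
from h import *
import pickle
cm=pickle.load(open('pics/w1.pkl','rb')); ct=pickle.load(open('pics/top0.pkl','rb'))
for p in [(225,288),(314,289),(400,288)]: print('top',atz(cm,*p,87).round(1))
for p in [(231,290),(314,289),(395,290)]: print('lid',atz(cm,*p,62).round(1))
print('lip',atz(cm,170,257,44).round(1),atz(cm,458,257,44).round(1))
# triangulate knob tops with top cam
f=[(174.7,202),(208.8,200.7),(243.5,199.7)]
for a,b in zip([(400,288),(314,289),(225,288)],f):
    p,d=ray(cm,*a); q,e=ray(ct,*b); t=np.linalg.lstsq(np.c_[d,-e],q-p,rcond=None)[0]
    print('tri',(p+d*t[0]).round(1),(q+e*t[1]).round(1))
E
```

```text
top [628.4  86.3  87. ]
top [627.6 160.8  87. ]
top [624.9 232.8  87. ]
lid [642.   86.1  62. ]
lid [639.2 161.1  62. ]
lid [638.5 234.4  62. ]
lip [618.3  27.1  44. ] [612.  294.1  44. ]
tri [621.5 231.   94.5] [621.5 231.   94.5]
tri [626.6 160.8  89.1] [624.6 158.5  88.1]
tri [630.   85.6  83.7] [626.9  83.5  82.7]
```

Call:
move_arm --deltas '[[0.045, [0.04, 0.04, 0], 0], [0.045, [0.068, 0.0735, -0.01], 0], [0.045, [0.068, 0.0735, -0.05], 0], [0.045, [0.068, 0.0735, -0.09], 0], [0.045, [0.068, 0.0735, -0.12], 0], [0.045, [0.068, 0.0735, -0.14], 0], [0.045, [0.068, 0.0735, -0.155], 0], [0.045, [0.068, 0.0735, -0.164], 0], [0.045, [0.068, 0.0735, -0.164], 0]]'

```text
clock: 3.0
tool_pos: [627.9, 232.3, 80.8]
tool_rot: [-0.015, 1.0, -0.0, -0.001]
force: [0.6, -0.6, -0.0]
width: 0.527
grasp_force: 0.0
```

```bash
python3 - <<'E'
from h import *
cm,im=snap('wrist','w2',(200,200,480,410),2.8); s=manip.read_state()
print(s['tool_pos'],s['force'])
E
```

```text
[628.47231494 232.49895665  82.25775831] [-0.80434664 -0.27684115 -0.24506968]
```

View pics/w2.png

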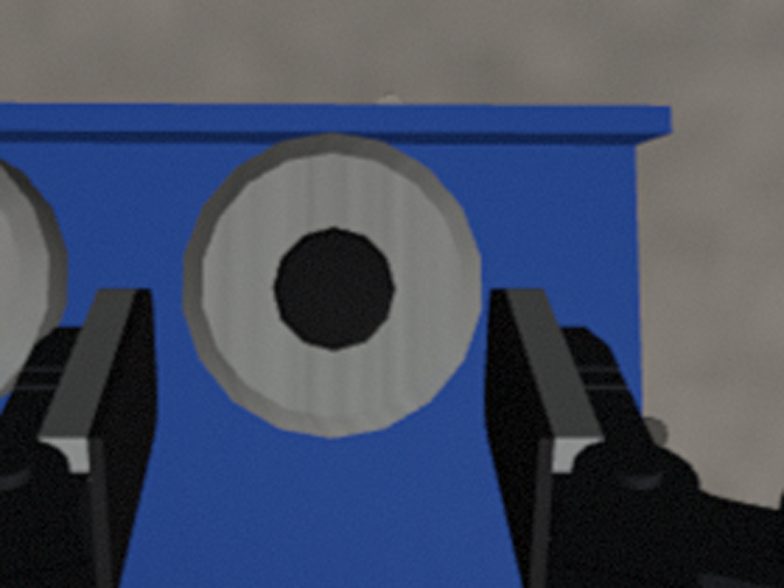

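Close wrist crop: the black knob's top face is at pixel (319,303). It sits between the pads, roughly midway. Next I check where along x the pads stand relative to it.

```bash
python3 - <<'E'
from h import *
import pickle
cm=pickle.load(open('pics/w2.pkl','rb'))
print(cm['position'])
for z in (80,87,94): print(z,atz(cm,319.3,303.2,z).round(1))
print('lid',atz(cm,200+334/2.8,200+295/2.8,62).round(1), 52*414.8*2.8/276)
for dx in(-11,0,11):
  for z in (67,81,86): print(dx,z,np.round(proj(cm,(628.2+dx,232.4,z)),1))
print(proj(cm,(628.2,232.4+22.5,67)),'pad tip edges',200+np.array([152,490])/2.8,200+290/2.8, 200+440/2.8)
E
```

```text
[547.41804189 230.21675524 239.74193736]
80 [628.3 234.8  80. ]
87 [624.8 234.6  87. ]
94 [621.2 234.4  94. ]
lid [638.6 235.4  62. ] 218.82202898550727
-11 67 [314.4 267.4]
-11 81 [314.4 280. ]
-11 86 [314.4 285. ]
0 67 [313.7 289.7]
0 81 [313.7 303.8]
0 86 [313.6 309.4]
11 67 [313.  311.3]
11 81 [312.9 326.7]
11 86 [312.9 332.8]
(np.float64(362.913500127969), np.float64(291.07671927459813)) pad tip edges [254.28571429 375.        ] 303.57142857142856 357.1428571428571
```

```bash
python3 - <<'E'
from h import *
c1,a=snap('top','top2'); c2,b=snap('scene','scene2')
u,v=map(int,proj(c1,(628,232,90))); print('top tcp',u,v)
s,t=map(int,proj(c2,(628,232,90))); print('scene tcp',s,t)
A=cv2.resize(a[max(v-70,0):v+70,u-75:u+75],(400,373)); 
B=cv2.resize(b[t-110:t+70,max(s-90,0):s+90],(373,373))
np_=np.hstack([A,B]); print(A.shape,B.shape); save(np_,'comp2')
E
```

```text
top tcp 174 199
scene tcp 485 290
(373, 400, 3) (373, 373, 3)
```

View pics/comp2.png

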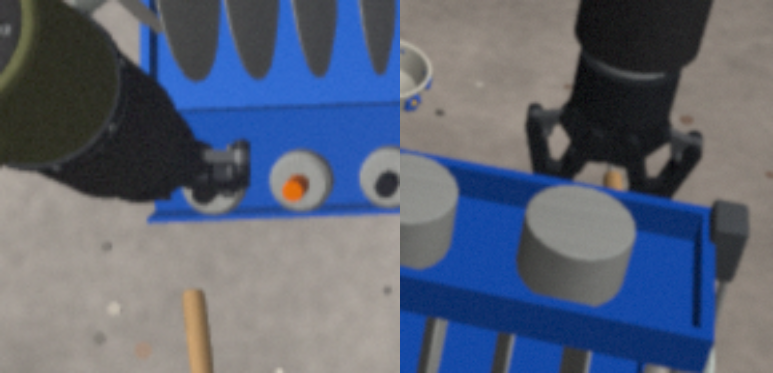

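```bash
python3 - <<'E'
from h import *
import pickle
ct=pickle.load(open('pics/top2.pkl','rb'));cs=pickle.load(open('pics/scene2.pkl','rb'))
def tri(c1,a,c2,b):
    p,d=ray(c1,*a); q,e=ray(c2,*b); t=np.linalg.lstsq(np.c_[d,-e],q-p,rcond=None)[0]
    return (p+d*t[0]).round(1),(q+e*t[1]).round(1)
for v in (184.5,190): print(tri(ct,(189,v),cs,(461,234)))
for s in [(465,268),(519,273)]: 
    p,d=ray(cs,*s); t=(628-p[0])/d[0]; print('scene tip at x=628',(p+d*t).round(1)); t=(641-p[0])/d[0]; print('at x=641',(p+d*t).round(1))
for z in (72,80,90,100): print(z,proj(cs,(628,210,z)),proj(cs,(628,255,z)))
E
```

```text
(array([634. , 169.8, 204.1]), array([633.2, 173.8, 205.1]))
(array([624.6, 171.4, 197.6]), array([624.1, 173.7, 198.2]))
scene tip at x=628 [628.  191.1 131.4]
at x=641 [641.  191.1 142.4]
scene tip at x=628 [628.  277.9 144.6]
at x=641 [641.  276.4 155.4]
72 (np.float64(470.50981292081735), np.float64(295.47343792193834)) (np.float64(496.6150265598334), np.float64(301.15459382340555))
80 (np.float64(471.25475228096377), np.float64(292.1891581033966)) (np.float64(497.4919157341102), np.float64(297.8653133797079))
90 (np.float64(472.1958935455046), np.float64(288.0398656550544)) (np.float64(498.59987518401556), np.float64(293.70927011005585))
100 (np.float64(473.14829482298694), np.float64(283.8409301951618)) (np.float64(499.72122174442217), np.float64(289.5030107332137))
```

```bash
python3 - <<'E'
from h import *
print(manip.tip_extent)
s=manip.read_state(); print(s['tool_pos'],s['width'],s['clock'])
im=np.load('pics/wrist0.npy'); w=np.load('pics/w2.npy')
print(np.abs(w[300:].astype(int)-np.load('pics/w1.npy')[300:]).mean())
save(np.hstack([im[200:480,120:520],w[200:480,120:520]]),'fing')
E
```

```text
14.0
[629.02025164 232.77548468  83.54099823] 0.5269839277090526 3.15
16.239771412037037
```

View pics/fing.png

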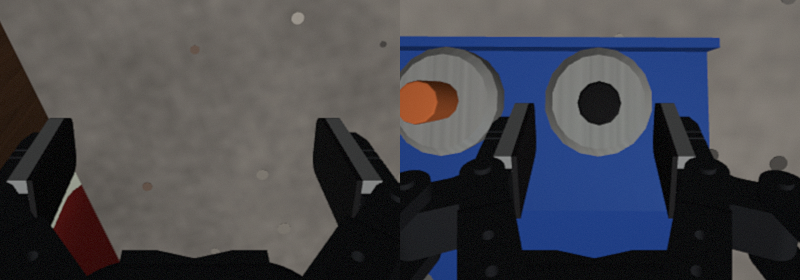

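Both crops show the pad-tip edges, at columns 195 and 434 when open and 254 and 375 now. They look about 30 mm closer to the camera than the stated tip extent implies. Gently closing the fingers here will settle it.

Call:
move_arm --deltas '[[0.03, [0, 0.002, 0], 0], [0.022, [0, 0.002, 0], 0], [0.012, [0, 0.002, 0], 0], [0.012, [0, 0.002, 0], 0], [0.012, [0, 0.002, 0], 0]]' --force 20

```text
clock: 3.65
tool_pos: [628.3, 234.5, 81.9]
tool_rot: [-0.014, 1.0, 0.0, -0.0]
force: [0.1, -1.0, 0.2]
width: 0.142
grasp_force: 0.0
```

```bash
python3 - <<'E'
from h import *
cm,im=snap('wrist','w3',(200,200,480,410),2.8); s=manip.read_state()
print(s['tool_pos'],s['force'],s['width'],s['grasp_force'])
E
```

```text
[628.31795293 234.48096384  81.87849296] [-0.32538893 -0.60085508 -0.7776573 ] 0.14286194883582468 0.0
```

View pics/w3.png

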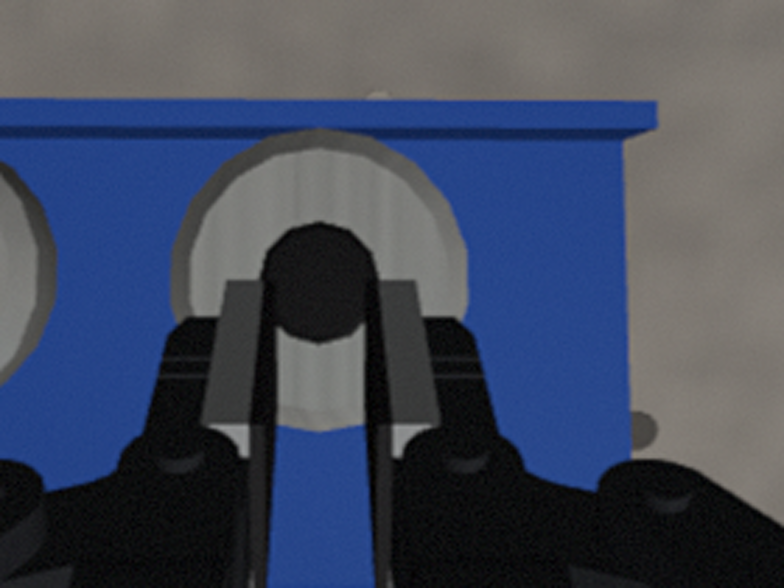

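Fingers closed to 12 mm without gripping. In the view the 12 mm gap at columns (272–368) looks about as wide as the 18 mm knob at (320,283), so the pads are about 30 mm above the knob. I'll reopen and go down carefully, watching the force.

Call:
move_arm --deltas '[[0.045, [0, 0, 0], 0], [0.045, [0, 0, 0], 0], [0.045, [0, 0, -0.006], 0], [0.045, [0, 0, -0.012], 0], [0.045, [0, 0, -0.016], 0], [0.045, [0, 0, -0.02], 0]]'

```text
clock: 4.3
tool_pos: [628.1, 234.4, 61.0]
tool_rot: [-0.014, 1.0, -0.0, -0.0]
force: [-0.8, -0.5, -0.3]
width: 0.529
grasp_force: 0.0
```

Call:
move_arm --deltas '[[0.03, [0, 0, 0], 0], [0.018, [0, 0, 0], 0], [0.012, [0, 0, 0], 0], [0.012, [0, 0, 0], 0]]' --force 20

```text
clock: 4.7
tool_pos: [628.3, 234.5, 62.0]
tool_rot: [-0.014, 1.0, 0.0, -0.0]
force: [-0.8, -0.3, -0.2]
width: 0.194
grasp_force: 19.5
```

Call:
move_arm --deltas '[[0.035, [0, 0, 0], 0], [0.035, [0, 0, -0.003], 0], [0.035, [0, 0, -0.006], 0], [0.035, [0, 0, -0.008], 0], [0.035, [0, 0, -0.008], 0]]'

```text
clock: 5.2
tool_pos: [628.0, 234.3, 53.2]
tool_rot: [-0.014, 1.0, -0.0, -0.0]
force: [0.6, 0.7, -1.0]
width: 0.407
grasp_force: 0.0
```

Call:
move_arm --deltas '[[0.025, [0, 0, 0], 0], [0.018, [0, 0, 0], 0], [0.012, [0, 0, 0], 0], [0.012, [0, 0, 0], 0]]' --force 25

```text
clock: 5.6
tool_pos: [628.4, 234.4, 54.1]
tool_rot: [-0.014, 1.0, 0.0, 0.0]
force: [-0.9, -0.6, 1.4]
width: 0.194
grasp_force: 24.4
```

Call:
move_arm --deltas '[[0.012, [0, 0, 0.02], 0], [0.012, [0, 0, 0.06], 0], [0.012, [-0.04, -0.04, 0.07], 0], [0.012, [-0.08, -0.08, 0.07], 0], [0.012, [-0.098, -0.124, 0.06], 0], [0.012, [-0.098, -0.154, 0.03], 0], [0.012, [-0.098, -0.154, 0], 0], [0.012, [-0.098, -0.154, -0.01], 0], [0.012, [-0.098, -0.154, -0.015], 0], [0.012, [-0.098, -0.154, -0.018], 0]]'

```text
clock: 6.6
tool_pos: [531.0, 81.2, 36.6]
tool_rot: [-0.015, 1.0, 0.0, 0.001]
force: [0.1, 0.3, -0.8]
width: 0.199
grasp_force: 24.7
```

```bash
python3 - <<'E'
from h import *
cm,im=snap('wrist','w4'); c2,b=snap('scene','s4'); s=manip.read_state()
print(s['tool_pos'],s['force'],s['width'],s['grasp_force'])
u,v=map(int,proj(c2,(530,80,30)));print(u,v)
save(np.hstack([cv2.resize(im[200:410,200:480],(400,300)),cv2.resize(b[v-75:v+75,u-100:u+100],(400,300),interpolation=cv2.INTER_CUBIC)]),'comp4')
E
```

```text
[530.97836362  81.3180308   36.67196501] [-0.29130217  0.30817722 -1.61191562] 0.19790077195754993 24.69685971736908
406 263
```

View pics/comp4.png

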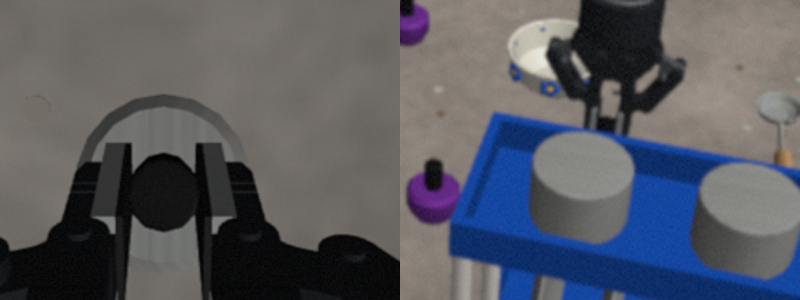

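Left: the held pot's knob is at crop (163,190), centred between the pads and still leaning. Right: the gripper is seen above the rack tier. Now down to contact.

Call:
move_arm --deltas '[[0.012, [0, 0, -0.003], 0], [0.012, [0, 0, -0.005], 0], [0.012, [0, 0, -0.005], 0]]'

```text
clock: 7.0
tool_pos: [530.3, 80.7, 30.8]
tool_rot: [-0.014, 1.0, 0.0, -0.0]
force: [0.5, -0.6, -1.8]
width: 0.199
grasp_force: 24.7
```

Call:
move_arm --deltas '[[0.012, [0, 0, -0.002], 0], [0.012, [0, 0, -0.002], 0]]'

```text
clock: 7.2
tool_pos: [530.6, 80.6, 29.2]
tool_rot: [-0.014, 1.0, 0.0, 0.0]
force: [0.4, 0.3, 0.5]
width: 0.196
grasp_force: 24.8
```

Call:
move_arm --deltas '[[0.012, [0, 0, -0.001], 0], [0.012, [0.004, 0, -0.001], 0], [0.012, [0.008, 0, -0.0015], 0], [0.012, [0.014, 0, -0.003], 0], [0.012, [0.021, 0, -0.0055], 0], [0.012, [0.021, 0, -0.0055], 0]]' --force 20

```text
clock: 7.8
tool_pos: [552.8, 80.7, 24.9]
tool_rot: [-0.015, 1.0, 0.0, 0.001]
force: [-0.1, 1.1, 7.4]
width: 0.196
grasp_force: 26.8
```

```bash
python3 - <<'E'
from h import *
cm,im=snap('wrist','w5'); s=manip.read_state()
print(s['tool_pos'],s['force'],s['width'],s['grasp_force'])
# lid/body outline: column extents of brightish grey rows
g=cv2.cvtColor(im,cv2.COLOR_RGB2GRAY)
col=g[255:420,310:320].mean(1)
print(np.c_[np.arange(255,420,3),col[::3].round()].astype(int).tolist())
g4=cv2.cvtColor(np.load('pics/w4.npy'),cv2.COLOR_RGB2GRAY)[255:420,310:320].mean(1)
print(g4[::3].astype(int).tolist())
E
```

```text
[552.64951725  80.68903909  24.98701557] [-1.48035732  0.86554271  5.85924888] 0.1949242216045898 26.77103966474533
[[255, 97], [258, 112], [261, 113], [264, 113], [267, 112], [270, 112], [273, 112], [276, 113], [279, 112], [282, 112], [285, 113], [288, 85], [291, 4], [294, 5], [297, 6], [300, 6], [303, 5], [306, 4], [309, 7], [312, 5], [315, 6], [318, 20], [321, 16], [324, 16], [327, 16], [330, 16], [333, 16], [336, 16], [339, 15], [342, 16], [345, 16], [348, 14], [351, 16], [354, 16], [357, 16], [360, 13], [363, 95], [366, 111], [369, 112], [372, 112], [375, 113], [378, 113], [381, 113], [384, 113], [387, 113], [390, 112], [393, 111], [396, 111], [399, 110], [402, 109], [405, 106], [408, 104], [411, 103], [414, 103], [417, 103]]
[107, 107, 107, 108, 62, 65, 64, 111, 109, 109, 110, 110, 110, 110, 110, 110, 110, 104, 1, 12, 16, 18, 18, 19, 19, 18, 20, 19, 19, 18, 19, 20, 19, 19, 19, 15, 114, 112, 112, 112, 112, 112, 112, 107, 108, 109, 110, 111, 111, 110, 110, 110, 109, 108, 108]
```

```bash
python3 - <<'E'
from h import *
import pickle
from scipy.optimize import least_squares
cm=pickle.load(open('pics/w5.pkl','rb'))
rows=[290,317,362]
def f(p):
    x,th=p; s,c=np.sin(th),np.cos(th)
    # pot resting on the counter on one edge; axis (-s,c), base edge height
    out=[]
    for r,h in ((-9,32),(-9,60),(9,60)):
        X=x+r*c-s*h; Z=20*abs(s)+r*s+c*h
        out.append(proj(cm,(X,80.7,Z))[1])
    return np.array(out)-rows
r=least_squares(f,[550,0.1]); print(r.x,r.fun)
print(cm['position'])
E
```

```text
[5.55140806e+02 1.22499723e-01] [-1.29863024 -1.824429    3.14029853]
[471.69720024  78.49407938 183.51524788]
```

Call:
move_arm --deltas '[[0.022, [0, 0, 0], 0], [0.03, [0, 0, 0.001], 0], [0.035, [0, 0, 0.001], 0], [0.035, [0, 0, 0.001], 0]]'

```text
clock: 8.25
tool_pos: [551.2, 80.4, 24.1]
tool_rot: [-0.014, 1.0, -0.0, -0.0]
force: [-0.0, 0.2, -0.3]
width: 0.408
grasp_force: 0.0
```

```bash
cat >> h.py <<'E'
from scipy.optimize import least_squares
def runs(im,c0=306,c1=322,r0=230,r1=430):
    "dark runs along the image column through the pad gap"
    col=cv2.cvtColor(im,cv2.COLOR_RGB2GRAY)[r0:r1,c0:c1].mean(1)
    ch=np.flatnonzero(np.abs(np.diff(col))>8)+r0
    return [(int(i),int(col[i-r0]),int(col[min(i-r0+1,len(col)-1)])) for i in ch]
E
python3 - <<'E'
from h import *
cm,im=snap('wrist','w6'); s=manip.read_state()
print(s['tool_pos'],s['force'],s['width'],cm['position'])
print(runs(im))
g=cv2.cvtColor(im,cv2.COLOR_RGB2GRAY)
for r in (300,330,340,350): print(r,g[r,270:360:2].tolist())
for x in (550,553,556):
    print(x,[round(proj(cm,(x+a,80.7,z))[1],1) for a,z in((-26,32),(-9,32),(-9,60),(9,60),(26,32))])
E
```

```text
[551.14254907  80.42724454  24.12231226] [0.38730845 0.20115035 0.23221059] 0.4038861579419657 [470.49474634  78.29556846 182.9454366 ]
[(240, 107, 76), (241, 76, 45), (252, 46, 57), (253, 57, 81), (254, 81, 93), (266, 95, 104), (297, 113, 100), (298, 100, 53), (299, 53, 14), (300, 14, 4), (374, 12, 28), (375, 28, 66), (376, 66, 103), (377, 103, 114)]
300 [113, 114, 115, 116, 118, 115, 112, 113, 116, 116, 117, 120, 121, 115, 115, 114, 119, 103, 54, 32, 17, 8, 0, 2, 5, 7, 32, 68, 107, 116, 113, 114, 115, 113, 110, 112, 117, 120, 115, 114, 113, 114, 115, 114, 115]
330 [115, 111, 116, 118, 117, 118, 116, 115, 119, 118, 121, 35, 0, 5, 10, 6, 9, 8, 0, 9, 8, 13, 8, 8, 2, 3, 2, 7, 4, 5, 11, 7, 8, 7, 43, 120, 121, 117, 113, 112, 114, 116, 116, 115, 121]
340 [99, 112, 116, 116, 117, 115, 113, 116, 117, 119, 98, 0, 2, 3, 4, 11, 19, 15, 19, 17, 13, 12, 21, 13, 15, 17, 20, 11, 17, 18, 29, 21, 8, 9, 5, 93, 122, 117, 114, 111, 116, 118, 115, 113, 108]
350 [112, 106, 80, 73, 85, 116, 116, 114, 115, 122, 32, 4, 13, 14, 20, 18, 16, 13, 10, 16, 15, 13, 13, 19, 16, 16, 15, 8, 13, 18, 17, 19, 16, 16, 20, 39, 123, 117, 112, 113, 116, 108, 108, 108, 110]
550 [np.float64(249.0), np.float64(289.1), np.float64(324.8), np.float64(370.6), np.float64(364.2)]
553 [np.float64(256.3), np.float64(296.0), np.float64(332.7), np.float64(377.9), np.float64(370.2)]
556 [np.float64(263.4), np.float64(302.7), np.float64(340.5), np.float64(385.1), np.float64(376.2)]
```

Call:
move_arm --deltas '[[0.03, [0.002, 0, 0], 0], [0.018, [0.002, 0.001, 0], 0], [0.012, [0.002, 0.001, 0], 0], [0.012, [0.002, 0.001, 0], 0], [0.012, [0.002, 0.001, 0.03], 0], [0.012, [0.012, -0.04, 0.07], 0], [0.012, [0.022, -0.09, 0.11], 0], [0.012, [0.03, -0.14, 0.11], 0], [0.012, [0.04, -0.19, 0.11], 0], [0.012, [0.05, -0.24, 0.11], 0], [0.012, [0.05, -0.29, 0.11], 0], [0.012, [0.05, -0.33, 0.11], 0]]' --force 30

```text
clock: 9.5
tool_pos: [600.9, -240.0, 133.7]
tool_rot: [-0.015, 1.0, 0.0, -0.0]
force: [1.3, 0.4, -1.1]
width: 0.196
grasp_force: 29.5
```

Call:
move_arm --deltas '[[0.012, [0, 0, 0], 0.0], [0.012, [0, 0, 0], 0.0]]'

```text
clock: 9.7
tool_pos: [600.5, -239.4, 133.3]
tool_rot: [-0.013, 1.0, 0.0, -0.001]
force: [0.8, 0.0, -0.5]
width: 0.193
grasp_force: 29.6
```

```bash
python3 - <<'E'
from h import *
cm,im=snap('wrist','w7'); s=manip.read_state()
print(s['tool_pos'],s['tool_rot'],s['force'],s['width'],cm['position'],s['qpos'])
c=[proj(cm,(551+83*np.cos(a),-255+83*np.sin(a),30)) for a in np.linspace(0,6.28,30)]
c=np.array(c);print(c.min(0),c.max(0))
x0,y0=np.maximum((c.min(0)-25).astype(int),0); x1,y1=(c.max(0)+25).astype(int); y1=min(y1,480);x1=min(x1,640)
k=min(800/(x1-x0),600/(y1-y0)); print(x0,y0,x1,y1,k)
save(im,'w7',(x0,y0,x1,y1),k)
E
```

```text
[ 600.762044   -238.23471255  133.59039212] [-1.39872387e-02  9.99901962e-01  3.56600017e-04 -5.43530813e-04] [ 0.53259835  0.31751739 -0.81964148] 0.19284053538565152 [ 520.00188053 -241.4090963   292.18348065] [-6.89561096e-02  1.68970254e-01  7.41733301e-02 -6.23418431e-04
 -1.47714183e+00 -1.47380617e+00]
[156.79307443   5.84987659] [423.79395564 277.73760457]
131 0 448 302 1.9867549668874172
```

View pics/w7.png

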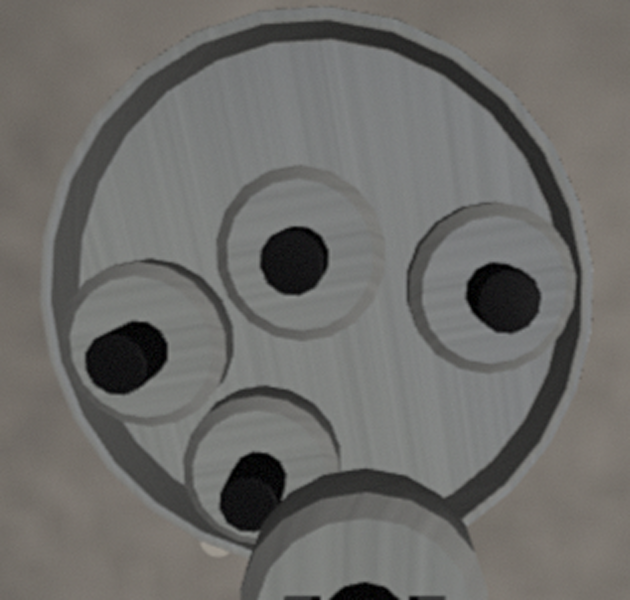

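The last allowed view shows the tin with c near the middle at crop (295,260), d left at (117,362), e below at (250,503) and f right at (510,298). The outer rim spans columns 41–592 with its top at 8. The held pot is at the bottom. Free slots are at upper left, upper right and lower right. From here on I measure by code only.

```bash
python3 - <<'E'
from h import *
import pickle
cm=pickle.load(open('pics/w7.pkl','rb'))
g=lambda p:(131+p[0]/1.98675,p[1]/1.98675)
K=dict(d=(117,362),e=(249,503),c=(295,260),f=(510,298))
P={k:atz(cm,*g(v),64) for k,v in K.items()}
L={k:atz(cm,*g(v),34) for k,v in dict(d=(150,343),c=(300,253),f=(492,288)).items()}
for k in P: print(k,P[k].round(1),L.get(k))
q=np.array([P[k][:2] for k in 'def']); 
def f(p): return np.concatenate([[p[0]+55*np.cos(p[2]+a)-u[0],p[1]+55*np.sin(p[2]+a)-u[1]] for a,u in zip((0,np.pi/3,np.pi),q)])
r=least_squares(f,[551,-255,-1.4]); print(r.x,np.degrees(r.x[2]),r.fun.round(1))
# rim
for z,R_,pts in ((30,87,((41,290),(592,290),(315,8),(110,110),(520,105),(70,420),(575,400))),):
    w=np.array([atz(cm,*g(p),z)[:2] for p in pts]); rr=least_squares(lambda c:np.hypot(*(w-c[:2]).T)-c[2],[551,-255,87]); print('rim',rr.x,rr.fun.round(1))
T=r.x
for a in (120,240,300): print(a,(T[:2]+55*np.array([np.cos(T[2]+np.radians(a)),np.sin(T[2]+np.radians(a))])).round(1))
# held knob/pot position in same camera
E
```

```text
d [ 563.2 -308.8   64. ] [ 562.64825148 -306.92265439   34.        ]
e [ 604.1 -272.7   64. ] None
c [ 534.4 -259.2   64. ] [ 534.15399623 -260.04370646   34.        ]
f [ 542.8 -200.7   64. ] [ 542.98507308 -201.12115571   34.        ]
[ 552.76934178 -254.66744904   -1.3846348 ] -79.33373006905495 [-0.3  0.1  0.5 -0.2 -0.3  0.1]
rim [ 555.35621937 -254.70454264   86.88294121] [-0.3 -0.6  1.1 -1.2  0.1  0.7  0. ]
120 [ 594.5 -218.8]
240 [ 500.9 -236.5]
300 [ 511.1 -290.5]
```

Call:
move_arm --deltas '[[0.012, [-0.006, 0.02, 0], 0], [0.012, [-0.006, 0.02, -0.03], 0], [0.012, [-0.006, 0.02, -0.05], 0], [0.012, [-0.006, 0.02, -0.05], 0], [0.012, [-0.006, 0.02, -0.05], 0]]'

```text
clock: 10.25
tool_pos: [595.3, -217.3, 85.0]
tool_rot: [-0.015, 1.0, -0.0, -0.0]
force: [-1.3, -0.6, 0.2]
width: 0.193
grasp_force: 29.7
```

```bash
cat >> h.py <<'E'
def avg(n=8,cam='wrist'):
    A=[];F=[]
    for i in range(n):
        s=manip.read_state(); A.append(s['tool_pos']); F.append(s['force']); im=manip.get_image(cam)
    print('tcp',np.mean(A,0).round(2),'sd',np.std(A,0).round(2),'F',np.mean(F,0).round(2),'w',round(s['width']*85.4,1),'g',s['grasp_force'],'t',s['clock']); return np.mean(A,0),im
E
python3 -c "
from h import *
p,im=avg(6); np.save('pics/w8.npy',im)"
```

```text
tcp [ 595.84 -217.87   85.92] sd [0.25 0.29 0.46] F [-0.15 -0.02 -0.6 ] w 16.5 g 29.661850333213806 t 10.5
```

Call:
move_arm --deltas '[[0.012, [-0.001, -0.001, 0], 0], [0.012, [-0.001, -0.001, -0.02], 0], [0.012, [-0.001, -0.001, -0.035], 0], [0.012, [-0.001, -0.001, -0.045], 0], [0.012, [-0.001, -0.001, -0.05], 0], [0.012, [-0.001, -0.001, -0.054], 0], [0.012, [-0.001, -0.001, -0.054], 0]]'

```text
clock: 11.25
tool_pos: [594.0, -219.2, 30.1]
tool_rot: [-0.014, 1.0, 0.0, -0.0]
force: [0.0, 0.2, -1.8]
width: 0.197
grasp_force: 29.6
```

Call:
move_arm --deltas '[[0.012, [0, 0, -0.002], 0], [0.012, [0, 0, -0.002], 0]]'

```text
clock: 11.45
tool_pos: [594.3, -219.2, 28.7]
tool_rot: [-0.014, 1.0, 0.0, 0.0]
force: [-0.0, -0.4, -0.0]
width: 0.194
grasp_force: 29.6
```

Call:
move_arm --deltas '[[0.012, [0, 0, -0.0015], 0], [0.012, [0, 0, -0.0015], 0]]'

```text
clock: 11.65
tool_pos: [594.6, -219.5, 28.3]
tool_rot: [-0.015, 1.0, -0.0, 0.001]
force: [-1.5, 0.6, 4.3]
width: 0.196
grasp_force: 30.0
```

Call:
move_arm --deltas '[[0.022, [0, 0, 0.001], 0], [0.034, [0, 0, 0.001], 0], [0.034, [0, 0, 0.001], 0], [0.034, [0, 0, 0.03], 0], [0.034, [0, 0, 0.06], 0], [0.034, [-0.03, -0.02, 0.07], 0], [0.034, [-0.06, -0.04, 0.07], 0], [0.034, [-0.06, -0.04, 0.055], 0], [0.034, [-0.06, -0.04, 0.055], 0]]'

```text
clock: 12.55
tool_pos: [532.7, -259.0, 79.7]
tool_rot: [-0.014, 1.0, 0.001, -0.001]
force: [-0.0, 0.3, -0.9]
width: 0.402
grasp_force: 0.0
```

```bash
cat >> h.py <<'E'
def knobs(cm,im,z=64,show=True):
    "dark blob knob tops are hard to split; print dark components in the gap window"
    hsv=cv2.cvtColor(im,cv2.COLOR_RGB2HSV); m=((hsv[...,2]<45)).astype(np.uint8)
    n,l,s,c=cv2.connectedComponentsWithStats(m)
    return [(s[i].tolist(),c[i].round(1).tolist()) for i in range(1,n) if s[i,4]>150]
E
python3 -c "
from h import *
p,im=avg(4)
cm,im=snap('wrist','w9'); 
for k in knobs(cm,im): print(k)
print(runs(im,308,318)); print(cm['position'])
for x in (531,534,537): print(x,[np.round(proj(cm,(x+a,-259.5,z)),1).tolist() for a,z in((-26,36),(-9,36),(-9,64),(0,64),(9,64))])
"
```

```text
tcp [ 533.61 -258.93   80.73] sd [0.67 0.05 0.73] F [-0.21 -0.02 -0.31] w 34.2 g 0.0 t 12.7
([419, 174, 50, 157, 736], [453.2, 244.3])
([0, 205, 27, 35, 178], [12.5, 217.6])
([293, 250, 36, 52, 1563], [310.8, 276.2])
([405, 269, 56, 54, 1768], [429.0, 295.8])
([0, 298, 633, 182, 49487], [310.6, 421.4])
([568, 359, 72, 68, 1989], [594.5, 381.6])
([266, 364, 35, 58, 1618], [283.4, 393.0])
([0, 376, 87, 79, 1689], [22.2, 405.2])
([617, 406, 23, 42, 627], [630.3, 422.7])
[(248, 131, 116), (249, 116, 49), (250, 49, 6), (300, 16, 27), (301, 27, 65), (302, 65, 99), (303, 99, 107), (304, 107, 122), (324, 119, 108), (325, 108, 94), (326, 94, 79), (327, 79, 68), (339, 71, 82), (340, 82, 92), (398, 104, 95), (399, 95, 81), (400, 81, 67), (401, 67, 56), (412, 55, 86), (413, 86, 123)]
[ 453.99159458 -261.02079881  240.68380665]
531 [[314.0, 208.8], [313.0, 240.6], [312.8, 260.0], [312.3, 278.1], [311.7, 295.8]]
534 [[313.8, 214.5], [312.8, 246.0], [312.7, 266.1], [312.1, 284.1], [311.6, 301.6]]
537 [[313.6, 220.2], [312.6, 251.4], [312.5, 272.1], [311.9, 290.0], [311.4, 307.3]]
```

Call:
move_arm --deltas '[[0.034, [0.0015, -0.001, -0.02], 0], [0.034, [0.0015, -0.001, -0.04], 0], [0.034, [0.0015, -0.001, -0.05], 0], [0.034, [0.0015, -0.001, -0.054], 0], [0.022, [0.0015, -0.001, -0.054], 0], [0.012, [0.0015, -0.001, -0.054], 0], [0.012, [0.0015, -0.001, -0.054], 0], [0.012, [0.0015, -0.001, -0.054], 0]]'

```text
clock: 13.6
tool_pos: [535.9, -260.3, 28.5]
tool_rot: [-0.014, 1.0, -0.0, 0.001]
force: [0.7, -0.1, 0.6]
width: 0.194
grasp_force: 29.9
```

Call:
move_arm --deltas '[[0.012, [0, 0, 0.01], 0], [0.012, [0, 0, 0.02], 0], [0.012, [-0.012, -0.015, 0.02], 0], [0.012, [-0.024, -0.03, 0.02], 0], [0.012, [-0.024, -0.03, 0.02], 0], [0.012, [-0.024, -0.03, 0.01], 0], [0.012, [-0.024, -0.03, 0.006], 0], [0.012, [-0.024, -0.03, 0.006], 0]]'

```text
clock: 14.4
tool_pos: [511.0, -289.6, 32.3]
tool_rot: [-0.015, 1.0, 0.0, -0.001]
force: [-0.1, 0.4, -1.5]
width: 0.196
grasp_force: 29.9
```

```bash
python3 -c "
from h import *
p,im=avg(5)"
```

```text
tcp [ 511.51 -289.87   33.33] sd [0.33 0.14 0.6 ] F [-0.11  0.29 -0.42] w 16.6 g 29.859602451324463 t 14.6
```

Call:
move_arm --deltas '[[0.012, [0, -0.0005, -0.003], 0], [0.012, [0, -0.0005, -0.005], 0], [0.012, [0, -0.0005, -0.006], 0], [0.012, [0, -0.0005, -0.006], 0]]'

```text
clock: 15.05
tool_pos: [511.7, -290.8, 28.5]
tool_rot: [-0.014, 1.0, -0.0, 0.0]
force: [-1.1, 0.5, 3.3]
width: 0.194
grasp_force: 30.2
```

Call:
move_arm --deltas '[[0.022, [0, 0, 0.001], 0], [0.034, [0, 0, 0.001], 0], [0.034, [0, 0, 0.001], 0], [0.036, [0, 0, 0.04], 0], [0.036, [0, 0.02, 0.08], 0], [0.036, [0.02, 0.065, 0.1], 0], [0.036, [0.04, 0.11, 0.1], 0], [0.036, [0.06, 0.155, 0.1], 0], [0.036, [0.08, 0.2, 0.1], 0], [0.036, [0.09, 0.25, 0.1], 0], [0.036, [0.1, 0.3, 0.1], 0], [0.036, [0.11, 0.345, 0.1], 0]]'

```text
clock: 16.25
tool_pos: [621.7, 56.5, 127.8]
tool_rot: [-0.014, 1.0, 0.0, 0.0]
force: [1.3, -0.7, -0.2]
width: 0.422
grasp_force: 0.0
```

Call:
move_arm --deltas '[[0.036, [0.01, 0.031, 0], 0], [0.036, [0.01, 0.031, -0.02], 0], [0.036, [0.01, 0.031, -0.02], 0]]'

```text
clock: 16.55
tool_pos: [630.0, 86.2, 104.2]
tool_rot: [-0.015, 1.0, -0.0, -0.003]
force: [-0.1, -0.7, -2.1]
width: 0.422
grasp_force: 0.0
```

```bash
python3 -c "
from h import *
p,im=avg(4)
cm,im=snap('wrist','w10')
print(cm['position'])
for k in knobs(cm,im): print(k)
print(runs(im,308,320))
for x in (625,628): print([np.round(proj(cm,(x+dx,86,z)),1).tolist() for dx,z in ((-8.2,83.2),(8.2,90.8),(0,87))])
"
```

```text
tcp [630.89  85.23 106.54] sd [0.66 0.63 1.6 ] F [-0.26 -0.1  -0.27] w 36.0 g 0.0 t 16.7
[551.03104256  82.45421595 267.64145275]
([23, 224, 59, 43, 1682], [51.7, 244.9])
([295, 257, 37, 37, 1021], [312.8, 274.6])
([0, 302, 640, 178, 49885], [327.6, 425.3])
[(230, 64, 74), (235, 79, 103), (236, 103, 124), (255, 124, 101), (256, 101, 43), (257, 43, 16), (291, 20, 38), (292, 38, 86), (293, 86, 124), (323, 125, 112), (324, 112, 81), (325, 81, 68)]
[[317.5, 249.1], [316.5, 287.6], [317.0, 268.3]]
[[317.3, 255.1], [316.4, 293.5], [316.8, 274.2]]
```

Call:
move_arm --deltas '[[0.036, [0, -0.001, -0.02], 0], [0.036, [0, -0.001, -0.035], 0], [0.036, [0, -0.001, -0.045], 0], [0.036, [0, -0.001, -0.053], 0], [0.025, [0, -0.001, -0.053], 0], [0.012, [0, -0.001, -0.053], 0], [0.012, [0, -0.001, -0.053], 0], [0.012, [0, -0.001, -0.053], 0]]' --force 25

```text
clock: 17.6
tool_pos: [631.8, 84.5, 55.3]
tool_rot: [-0.014, 1.0, 0.0, 0.0]
force: [-0.3, 0.9, -1.2]
width: 0.196
grasp_force: 24.9
```

Call:
move_arm --deltas '[[0.012, [0, 0, 0.02], 0], [0.012, [0, 0, 0.06], 0], [0.012, [-0.04, 0, 0.07], 0], [0.012, [-0.085, 0, 0.06], 0], [0.012, [-0.1, 0, 0.03], 0], [0.012, [-0.1, 0, 0], 0], [0.012, [-0.1, 0, -0.015], 0], [0.012, [-0.1, 0, -0.022], 0], [0.012, [-0.1, 0, -0.024], 0], [0.012, [-0.1, 0, -0.024], 0]]' --force 25

```text
clock: 18.6
tool_pos: [532.4, 84.4, 31.7]
tool_rot: [-0.014, 1.0, 0.0, 0.0]
force: [0.1, 0.3, -0.1]
width: 0.202
grasp_force: 25.1
```

Call:
move_arm --deltas '[[0.012, [0, 0, -0.002], 0], [0.012, [0.002, 0, -0.003], 0], [0.012, [0.006, 0, -0.003], 0], [0.012, [0.01, 0, -0.004], 0], [0.012, [0.015, 0, -0.0055], 0], [0.012, [0.021, 0, -0.0075], 0], [0.012, [0.021, 0, -0.0075], 0]]' --force 20

```text
clock: 19.3
tool_pos: [554.8, 84.7, 25.6]
tool_rot: [-0.015, 1.0, 0.0, 0.002]
force: [-1.3, 0.2, 7.8]
width: 0.198
grasp_force: 27.2
```

Same behaviour as before, so release and measure.

Call:
move_arm --deltas '[[0.022, [0, 0, 0], 0], [0.03, [0, 0, 0.0], 0], [0.035, [0, 0, 0.0], 0], [0.035, [0, 0, 0.0], 0]]'

```text
clock: 19.7
tool_pos: [552.5, 84.3, 23.1]
tool_rot: [-0.014, 1.0, -0.0, -0.0]
force: [-0.4, -0.8, -0.3]
width: 0.408
grasp_force: 0.0
```

```bash
cat >> h.py <<'E'
def upr(fn,y,zf=0,xs=range(540,570)):
    "x of an upright pot from the knob-base row and far knob-top row in the pad gap"
    p,_=avg(4); cm,im=snap('wrist',fn); r=runs(im,308,320); print(r)
    for x in xs: print(x,[round(float(proj(cm,(x+a,y,z+zf))[1]),1) for a,z in((-26,32),(-9,32),(9,60))])
    for k in knobs(cm,im): print(k)
E
python3 -c "
from h import *
upr('w11',84,0,(551,554,557))"
```

```text
tcp [552.49  84.26  23.16] sd [0.02 0.01 0.06] F [-0.1  -0.16  0.26] w 35.2 g 0.0 t 19.85
[(244, 112, 91), (245, 91, 50), (246, 50, 40), (257, 47, 63), (258, 63, 86), (271, 96, 108), (302, 112, 91), (303, 91, 37), (304, 37, 6), (380, 12, 27), (381, 27, 69), (382, 69, 107), (383, 107, 116)]
551 [248.8, 289.2, 371.1]
554 [256.1, 296.0, 378.5]
557 [263.3, 302.8, 385.7]
([262, 246, 93, 38, 355], [302.9, 256.6])
([0, 302, 640, 178, 54227], [310.6, 425.3])
([290, 304, 51, 79, 3251], [315.3, 343.6])
```

Call:
move_arm --deltas '[[0.03, [0.0035, 0, 0], 0], [0.02, [0.0035, 0, 0], 0], [0.012, [0.0035, 0, 0], 0], [0.012, [0.0035, 0, 0], 0], [0.012, [0.0035, 0, 0.03], 0], [0.012, [-0.002, -0.03, 0.07], 0], [0.012, [-0.012, -0.08, 0.1], 0], [0.012, [-0.022, -0.13, 0.1], 0], [0.012, [-0.032, -0.18, 0.1], 0], [0.012, [-0.042, -0.23, 0.1], 0], [0.012, [-0.0515, -0.28, 0.1], 0], [0.012, [-0.0515, -0.321, 0.1], 0]]' --force 30

```text
clock: 21.15
tool_pos: [500.1, -235.4, 123.5]
tool_rot: [-0.015, 1.0, 0.0, 0.0]
force: [2.3, 1.8, -0.8]
width: 0.194
grasp_force: 29.6
```

Call:
move_arm --deltas '[[0.012, [0, 0, -0.02], 0], [0.012, [0, 0, -0.04], 0], [0.012, [0, 0, -0.04], 0], [0.012, [0, 0, -0.04], 0]]'

```text
clock: 21.55
tool_pos: [501.0, -233.7, 83.4]
tool_rot: [-0.015, 1.0, -0.0, -0.001]
force: [-0.2, 0.1, 0.1]
width: 0.197
grasp_force: 29.7
```

```bash
python3 -c "
from h import *
p,im=avg(6)"
```

```text
tcp [ 501.73 -233.59   84.46] sd [0.37 0.11 0.48] F [-0.23 -0.06 -0.81] w 16.6 g 29.70654845237732 t 21.8
```

Call:
move_arm --deltas '[[0.012, [-0.0005, -0.003, 0], 0], [0.012, [-0.0005, -0.003, -0.02], 0], [0.012, [-0.0005, -0.003, -0.035], 0], [0.012, [-0.0005, -0.003, -0.045], 0], [0.012, [-0.0005, -0.003, -0.052], 0], [0.012, [-0.0005, -0.003, -0.055], 0], [0.012, [-0.0005, -0.003, -0.055], 0]]'

```text
clock: 22.55
tool_pos: [501.1, -236.8, 28.4]
tool_rot: [-0.014, 1.0, -0.0, 0.0]
force: [2.6, -0.6, -1.4]
width: 0.195
grasp_force: 29.6
```

Call:
move_arm --deltas '[[0.012, [0, 0, -0.0015], 0], [0.012, [0, 0, -0.0015], 0]]'

```text
clock: 22.75
tool_pos: [501.2, -236.9, 27.5]
tool_rot: [-0.014, 1.0, -0.0, 0.001]
force: [4.1, -0.7, 1.0]
width: 0.197
grasp_force: 30.0
```

Call:
move_arm --deltas '[[0.012, [0.0015, -0.0005, 0], 0], [0.012, [0.0015, -0.0005, -0.001], 0], [0.012, [0.0015, -0.0005, -0.001], 0]]'

```text
clock: 23.05
tool_pos: [502.0, -237.0, 27.3]
tool_rot: [-0.015, 1.0, 0.0, -0.0]
force: [-1.9, 3.9, 8.5]
width: 0.196
grasp_force: 30.8
```

Call:
move_arm --deltas '[[0.022, [0, 0, 0.001], 0], [0.034, [0, 0, 0.001], 0], [0.034, [0, 0, 0.001], 0], [0.034, [0, 0, 0.04], 0], [0.034, [0, 0, 0.08], 0], [0.034, [0.03, -0.01, 0.12], 0], [0.034, [0.07, -0.015, 0.12], 0], [0.034, [0.115, -0.018, 0.12], 0], [0.034, [0.12, -0.018, 0.12], 0], [0.034, [0.12, -0.018, 0.12], 0]]'

```text
clock: 24.05
tool_pos: [622.3, -255.0, 143.0]
tool_rot: [-0.014, 1.0, 0.0, -0.002]
force: [-0.1, 0.4, 1.3]
width: 0.396
grasp_force: 0.0
```

```bash
cat >> h.py <<'E'
def tinfit(cm,im,guess):
    "refine knob-top centres: dark template (disc at z=64 plus stem) matched by maximising a silhouette overlap"
    dark=(cv2.cvtColor(im,cv2.COLOR_RGB2GRAY)<50).astype(np.float32)
    a=np.linspace(0,2*np.pi,24,endpoint=False); out={}
    def mask(x,y):
        pts=[proj(cm,(x+9*np.cos(t),y+9*np.sin(t),z)) for z in (36.5,64) for t in a]
        h=cv2.convexHull(np.float32(pts)); m=np.zeros(dark.shape,np.uint8); cv2.fillConvexPoly(m,np.int32(np.round(h*8)),1,shift=3); return m
    for k,(x,y) in guess.items():
        best=None
        for st in (2,1,.5):
            c=best[1] if best else (x,y)
            for i in range(-4,5):
                for j in range(-4,5):
                    q=(c[0]+i*st,c[1]+j*st); m=mask(*q); s=(dark*m).sum()/m.sum(); ring=cv2.dilate(m,np.ones((5,5)))-m; s-=(dark*ring).sum()/ring.sum()
                    if best is None or s>best[0]: best=(s,q)
        out[k]=(best[1],round(float(best[0]),2))
    return out
E
python3 - <<'E'
from h import *
import pickle
G=dict(d=(563.2,-308.8),e=(604.1,-272.7),f=(542.8,-200.7))
cm0=pickle.load(open('pics/w7.pkl','rb')); print('old',tinfit(cm0,np.load('pics/w7.npy'),dict(G,c=(534.4,-259.2))))
cm,im=snap('wrist','w12')
p,_=avg(3)
o=tinfit(cm,im,dict(G,a=(594.5,-218.8),c=(511.1,-290.5),b=(500.9,-236.5)))
q=np.array([o[k][0] for k in 'def'])
def f(p): return np.concatenate([[p[0]+55*np.cos(p[2]+a)-u[0],p[1]+55*np.sin(p[2]+a)-u[1]] for a,u in zip((0,np.pi/3,np.pi),q)])
r=least_squares(f,[551,-255,-1.4]); print(r.x,r.fun.round(1))
for k,(u,s) in o.items():
    v=np.array(u)-r.x[:2]; print(k,u,s,np.hypot(*v).round(1),np.degrees(np.arctan2(v[1],v[0])-r.x[2]).round(1)%360)
E
```

```text
old {'d': ((563.7, -308.8), 0.86), 'e': ((605.6, -273.2), 0.8), 'f': ((543.3, -201.7), 0.86), 'c': ((534.4, -259.7), 0.85)}
tcp [ 621.66 -255.27  145.6 ] sd [0.11 0.09 0.86] F [0.2  0.25 0.68] w 34.2 g 0.0 t 24.2
[ 553.42793011 -255.25291023   -1.38911675] [-0.3 -0.5  0.6  0.  -0.3  0.5]
d (563.7, -308.8) 0.86 54.5 0.4
e (604.6, -273.7) 0.85 54.4 59.8
f (543.8, -201.7) 0.86 54.4 179.8
a (594.5, -218.8) 0.84 54.9 121.2
c (511.1, -290.5) 0.87 55.1 299.4
b (501.9, -236.5) 0.87 54.8 239.6
```

Call:
move_arm --deltas '[[0.036, [-0.01, 0.04, 0], 0], [0.036, [-0.02, 0.085, 0], 0], [0.036, [-0.02, 0.13, 0], 0], [0.036, [-0.02, 0.18, 0], 0], [0.036, [-0.02, 0.225, 0], 0], [0.036, [-0.02, 0.27, 0], 0], [0.036, [-0.015, 0.32, 0], 0], [0.036, [-0.01, 0.365, 0], 0], [0.036, [0.0, 0.405, -0.01], 0], [0.036, [0.009, 0.416, -0.03], 0], [0.036, [0.009, 0.416, -0.04], 0], [0.036, [0.009, 0.416, -0.04], 0]]'

```text
clock: 25.45
tool_pos: [629.8, 160.1, 104.5]
tool_rot: [-0.014, 1.0, -0.0, -0.001]
force: [-0.1, 0.1, 0.1]
width: 0.422
grasp_force: 0.0
```

```bash
python3 -c "
from h import *
p,_=avg(4)
cm,im=snap('wrist','w13')
h=cv2.cvtColor(im,cv2.COLOR_RGB2HSV); m=((h[...,0]<18)&(h[...,1]>140)&(h[...,2]>60)).astype(np.uint8)
n,l,s,c=cv2.connectedComponentsWithStats(m); print([(s[i].tolist(),c[i].round(1).tolist()) for i in range(1,n) if s[i,4]>100])
for x in (625,628): print([np.round(proj(cm,(x+dx,160.8,z)),1).tolist() for dx,z in ((-8.2,83.2),(8.2,90.8),(0,87))])
"
```

```text
tcp [630.78 159.83 106.43] sd [0.63 0.16 1.23] F [ 0.4  -0.11  0.23] w 35.7 g 0.0 t 25.6
[([296, 254, 37, 38, 1059], [314.2, 272.6])]
[[316.2, 250.4], [315.2, 289.2], [315.7, 269.7]]
[[316.0, 256.4], [315.1, 295.0], [315.5, 275.6]]
```

Call:
move_arm --deltas '[[0.036, [-0.0005, 0, -0.02], 0], [0.036, [-0.0005, 0, -0.035], 0], [0.036, [-0.0005, 0, -0.045], 0], [0.036, [-0.0005, 0, -0.052], 0], [0.025, [-0.0005, 0, -0.052], 0], [0.012, [-0.0005, 0, -0.052], 0], [0.012, [-0.0005, 0, -0.052], 0], [0.012, [-0.0005, 0, -0.052], 0]]' --force 25

```text
clock: 26.5
tool_pos: [630.9, 160.9, 54.3]
tool_rot: [-0.014, 1.0, 0.0, 0.0]
force: [0.2, -1.4, -1.3]
width: 0.197
grasp_force: 25.4
```

Call:
move_arm --deltas '[[0.012, [0, 0, 0.02], 0], [0.012, [0, 0, 0.06], 0], [0.012, [-0.03, -0.02, 0.07], 0], [0.012, [-0.07, -0.04, 0.07], 0], [0.012, [-0.1, -0.07, 0.05], 0], [0.012, [-0.1, -0.07, 0.01], 0], [0.012, [-0.1, -0.07, -0.013], 0], [0.012, [-0.1, -0.07, -0.021], 0], [0.012, [-0.1, -0.07, -0.023], 0], [0.012, [-0.1, -0.07, -0.023], 0]]' --force 25

```text
clock: 27.5
tool_pos: [531.6, 91.1, 32.1]
tool_rot: [-0.015, 1.0, 0.0, 0.001]
force: [0.2, 0.1, -0.4]
width: 0.196
grasp_force: 25.5
```

Call:
move_arm --deltas '[[0.012, [0, 0, -0.002], 0], [0.012, [0.002, 0, -0.003], 0], [0.012, [0.006, 0, -0.003], 0], [0.012, [0.01, 0, -0.004], 0], [0.012, [0.015, 0, -0.0055], 0], [0.012, [0.021, 0, -0.0075], 0], [0.012, [0.021, 0, -0.0075], 0]]' --force 20

```text
clock: 28.2
tool_pos: [553.9, 90.9, 25.6]
tool_rot: [-0.015, 1.0, 0.0, 0.002]
force: [-1.7, 0.6, 7.1]
width: 0.199
grasp_force: 27.5
```

Call:
move_arm --deltas '[[0.022, [0, 0, 0], 0], [0.03, [0, 0, 0.0], 0], [0.035, [0, 0, 0.0], 0], [0.035, [0, 0, 0.0], 0]]'

```text
clock: 28.6
tool_pos: [551.6, 90.7, 23.1]
tool_rot: [-0.014, 1.0, -0.0, -0.0]
force: [0.8, 0.2, -0.7]
width: 0.408
grasp_force: 0.0
```

```bash
python3 -c "
from h import *
upr('w14',90,0,(551,554,557))
im=np.load('pics/w14.npy')
h=cv2.cvtColor(im,cv2.COLOR_RGB2HSV); m=((h[...,0]<18)&(h[...,1]>140)&(h[...,2]>60)).astype(np.uint8)
n,l,s,c=cv2.connectedComponentsWithStats(m); print([(s[i].tolist(),c[i].round(1).tolist()) for i in range(1,n) if s[i,4]>100])
m=((h[...,0]<18)&(h[...,1]>140)).astype(np.uint8)
n,l,s,c=cv2.connectedComponentsWithStats(m); print([(s[i].tolist(),c[i].round(1).tolist()) for i in range(1,n) if s[i,4]>300])
"
```

```text
tcp [551.64  90.76  23.16] sd [0.01 0.01 0.05] F [ 0.3  -0.02 -0.22] w 34.9 g 0.0 t 28.75
[(254, 104, 76), (255, 76, 41), (267, 43, 51), (268, 51, 73), (269, 73, 90), (282, 98, 108), (312, 109, 95), (313, 95, 56), (314, 56, 39), (350, 45, 57), (351, 57, 80), (352, 80, 100)]
551 [250.8, 291.1, 373.2]
554 [258.1, 297.9, 380.5]
557 [265.4, 304.7, 387.7]
([260, 256, 96, 40, 575], [302.1, 266.9])
([0, 302, 640, 178, 53708], [310.8, 425.2])
[([289, 314, 51, 80, 3161], [314.8, 354.8])]
[([289, 314, 51, 80, 3252], [314.2, 354.4])]
```

Call:
move_arm --deltas '[[0.035, [0.0085, 0, 0], 0], [0.02, [0.0085, 0, 0], 0], [0.012, [0.0085, 0, 0], 0], [0.012, [0.0085, 0, 0], 0], [0.012, [0.0085, 0, 0.03], 0], [0.012, [0.0085, -0.03, 0.07], 0], [0.012, [0.005, -0.08, 0.11], 0], [0.012, [0.0015, -0.13, 0.11], 0], [0.012, [0.0015, -0.18, 0.11], 0], [0.012, [0.0015, -0.23, 0.11], 0], [0.012, [0.0015, -0.28, 0.11], 0], [0.012, [0.0015, -0.33, 0.11], 0]]' --force 30

```text
clock: 30.05
tool_pos: [552.6, -229.3, 133.2]
tool_rot: [-0.015, 1.0, 0.0, -0.0]
force: [1.3, -0.0, -0.1]
width: 0.195
grasp_force: 29.5
```

Call:
move_arm --deltas '[[0.012, [0, -0.018, 0], 0], [0.012, [0, -0.018, -0.02], 0], [0.012, [0, -0.018, -0.02], 0], [0.012, [0, -0.018, -0.02], 0]]'

```text
clock: 30.45
tool_pos: [552.7, -245.3, 112.9]
tool_rot: [-0.014, 1.0, 0.0, -0.001]
force: [-0.2, 0.2, -0.3]
width: 0.197
grasp_force: 29.5
```

```bash
python3 -c "
from h import *
p,im=avg(6)"
```

```text
tcp [ 553.46 -245.15  114.04] sd [0.37 0.1  0.55] F [-0.01 -0.04 -0.7 ] w 16.6 g 29.54218715429306 t 30.7
```

Call:
move_arm --deltas '[[0.012, [0, -0.01, 0], 0], [0.012, [0, -0.01, -0.02], 0], [0.012, [0, -0.01, -0.04], 0], [0.012, [0, -0.01, -0.05], 0], [0.012, [0, -0.01, -0.06], 0], [0.012, [0, -0.01, -0.066], 0], [0.012, [0, -0.01, -0.072], 0], [0.012, [0, -0.01, -0.076], 0], [0.012, [0, -0.01, -0.079], 0], [0.012, [0, -0.01, -0.079], 0]]'

```text
clock: 31.75
tool_pos: [553.1, -255.5, 34.1]
tool_rot: [-0.014, 1.0, 0.0, -0.0]
force: [-0.3, 0.2, -1.2]
width: 0.191
grasp_force: 29.5
```

Call:
move_arm --deltas '[[0.012, [0, 0, -0.002], 0], [0.012, [0, 0, -0.004], 0], [0.012, [0, 0, -0.006], 0], [0.012, [0, 0, -0.006], 0]]'

```text
clock: 32.15
tool_pos: [553.0, -255.4, 27.9]
tool_rot: [-0.014, 1.0, 0.0, -0.0]
force: [0.7, 0.3, -0.5]
width: 0.196
grasp_force: 29.5
```

Call:
move_arm --deltas '[[0.012, [0, 0, -0.0012], 0], [0.012, [0, 0, -0.0012], 0]]'

```text
clock: 32.35
tool_pos: [553.4, -255.6, 27.4]
tool_rot: [-0.014, 1.0, -0.0, 0.0]
force: [-0.4, 0.9, 0.8]
width: 0.193
grasp_force: 29.7
```

Call:
move_arm --deltas '[[0.012, [0, 0, -0.001], 0], [0.012, [0, 0, -0.001], 0]]'

```text
clock: 32.55
tool_pos: [553.6, -255.6, 27.4]
tool_rot: [-0.015, 1.0, -0.0, 0.001]
force: [-1.6, 1.2, 4.0]
width: 0.196
grasp_force: 30.1
```

Call:
move_arm --deltas '[[0.022, [0, 0, 0.001], 0], [0.034, [0, 0, 0.001], 0], [0.034, [0, 0, 0.001], 0], [0.034, [0, 0, 0.04], 0], [0.034, [0, 0, 0.08], 0], [0.034, [0.02, 0, 0.12], 0], [0.034, [0.06, 0, 0.12], 0], [0.034, [0.068, 0, 0.12], 0], [0.034, [0.068, 0, 0.12], 0]]'

```text
clock: 33.45
tool_pos: [621.6, -255.2, 144.5]
tool_rot: [-0.015, 1.0, 0.0, -0.001]
force: [-0.3, 0.2, -0.2]
width: 0.399
grasp_force: 0.0
```

```bash
python3 - <<'E'
from h import *
cm,im=snap('wrist','w15')
p,_=avg(3)
h=cv2.cvtColor(im,cv2.COLOR_RGB2HSV); m=((h[...,0]<18)&(h[...,1]>140)).astype(np.uint8); im2=im.copy(); im2[cv2.dilate(m,np.ones((3,3)))>0]=0
G=dict(d=(563.5,-308.8),e=(604.6,-273),f=(543.3,-201.7),a=(594.5,-218.8),c=(511.1,-290.5),b=(501.9,-236.5),o=(553.2,-255.2))
o=tinfit(cm,im2,G)
q=np.array([o[k][0] for k in 'def'])
def f(p): return np.concatenate([[p[0]+55*np.cos(p[2]+a)-u[0],p[1]+55*np.sin(p[2]+a)-u[1]] for a,u in zip((0,np.pi/3,np.pi),q)])
r=least_squares(f,[551,-255,-1.4]); print(r.x,r.fun.round(1))
for k,(u,s) in o.items():
    v=np.array(u)-r.x[:2]; print(k,u,s,np.hypot(*v).round(1),np.degrees(np.arctan2(v[1],v[0])-r.x[2]).round(1)%360)
# bystanders: compare top views
t,im1=snap('top','top3'); d=np.abs(im1.astype(int)-np.load('pics/top0.npy')).sum(2)
for n,(u,v) in dict(bowl=(282,303),tum=(347,130),lid=(464,339),soap=(475,184),spoon=(176,280)).items(): print(n,d[v-45:v+45,u-40:u+40].mean().round(1),(d[v-45:v+45,u-40:u+40]>120).sum())
E
```

```text
tcp [ 620.61 -255.55  145.36] sd [0.2  0.1  0.41] F [ 0.    0.21 -0.19] w 33.8 g 0.0 t 33.6
[ 553.05047607 -255.28992469   -1.39276579] [-0.2 -0.1  0.7 -0.4 -0.5  0.5]
d (563.0, -309.3) 0.85 54.9 0.2
e (604.1, -273.5) 0.85 54.2 60.2
f (543.8, -201.7) 0.86 54.4 179.6
a (593.5, -219.3) 0.85 54.1 121.5
c (511.1, -290.5) 0.87 54.8 299.8
b (501.9, -236.0) 0.87 54.7 239.1
o (552.2, -255.2) 0.94 0.9 253.8
bowl 170.5 4731
tum 112.9 2467
lid 80.3 0
soap 98.0 1877
spoon 77.1 0
```

```bash
python3 -c "
from cell import manip
print(manip.sign_off())"
```

```text
the job is handed in; nothing more can be done
None
```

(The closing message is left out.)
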